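# Re-rack four board parts in mirror order

## Robot

A 6-joint arm with a two-finger parallel gripper is mounted at the origin on the work surface. World frame = base frame: x ahead of the robot, y to its left, z up, the work surface at z = 0. Lengths are in m, angles in rad, forces in N, time in s.
With the tool pointing down it reaches from about 0.375 to 0.9 m from the base axis. Payload 3.1 kg.
Tool frame: the origin (TCP) lies midway between the tips of the shut fingers; the grasp point (between the pads) lies 19 mm behind it; z points along the fingers, y is the line along which they close (so a half turn about z gives the same grasp; the last joint's range is limited). The gripper opens to 85 mm and grips with 20 to 120 N. Pads are 22 mm wide; open, the fingers measure 114 mm over their backs; the gripper's body (76 mm by 85 mm) begins 54 mm behind the grasp point. The pads swing forward as they close: fully open they stand 13 mm farther back than shut.
Start: joints at [1.119, 0.527, 1.433, -0, 1.181, -0.178], TCP at [0.169, 0.602, 0.231] pointing down, gripper open.
Joint ranges: [-3.08, 3.08], [-0.75, 2.2], [0.22, 2.44], [-1.43, 4.57], [0, 2.65], [-2.85, 2.85]. Speed limits (rad/s): [2.79, 2.79, 3.14, 3.14, 3.14, 3.14].

## Interface

Orientations are given as a unit quaternion [x, y, z, w].
In Python, from station import manip gives the robot as it stands.
- The arm moves only by the tool step_arm, never from a script. Its argument "targets" is text: rows parted by semicolons, each of 4 numbers parted by spaces: the shift along the tool's x, y, z in mm, then the turn about the tool's z in degrees. A call has 1 to 12 rows; each row is the pose to reach, as a shift and turn from the pose commanded when the call began, along the tool's axes at that moment; what a row does not reach only later rows make up. A row lasts 1/10 s, in which the tool goes at most 50 mm and 8.59 degrees, less where a joint would pass 70% of its speed; a pose out of reach is approached as far as the arm can. A call with a gripper value outside its range is refused whole. "gripper" is the closure, from 0 (fully open) to 1 (shut), set as the call begins (left out, the last holds). The fingers move at their own pace and stop on an object; "squeeze" is the grip in N (left out, the last holds). Time passes only in rows, so rows that repeat a pose let the fingers close. It gives the time, the measured TCP pose, the force, the opening and the grip force at its end, in the units of the state.
- manip.sense(): the state, without advancing time (a new reading comes with each control period).
- manip.snapshot(name): name is "scene" or "top" or "wrist"; returns the picture (384x512x3 uint8, red, green, blue); there is no depth.
- manip.get_calibration(name): a dict with "fov_y" (degrees; the focal length in pixels is half the picture's height over the tangent of half this angle, whatever the lens; pixels are square), "cx", "cy" (the principal point, pixels), "extrinsics" (4x4, takes a point from camera to world coordinates); the wrist camera has in their place "tool_from_camera" (4x4, takes a point from camera to tool coordinates, whose origin is the TCP and whose axes are the flange's). Camera axes: x right, y down, z forward; pixel columns grow to the right and rows downward; lengths in m; the calibration is good to about 2 mm. A picture is of the moment at which its call begins: read the wrist's pose just before it. get_calibration takes no time and is no camera call.
- manip.sign_off(): hands the job in; it is judged then, once.
Trained networks look in the newest picture that a camera, given by its name, has taken for a name from the list of things; names that differ only in an ending like _2 or _b are one class to them, and where a whole thing is asked for, a point or a joint stands for the part that bears it (a point fixed in the world has none). Each returns a list of dicts, best first, with "p" (0 to 1); they miss things now and then, are a little off and sometimes report something else, mostly with a low value. They report only what shows in the picture. A call takes as long as a camera call. They do not tell look-alikes from the thing itself.
- manip.recognise(camera, query): "position" ([column, row] in pixels, amid what is visible of it).
- manip.masks_of(camera, query): "pixels" (384x512 bool, what is visible of it) and "position" ([column, row] in pixels, amid what is visible of it).
- manip.mark_of(camera, query): "position" ([column, row] in pixels: a listed point, or the origin of a listed thing).
The state is a dict: "t": time; "q": joint angles; "qd": joint speeds; "tau": joint torques, N m; "tcp_pos": TCP position; "tool_rot": TCP orientation; "force": force on the tool from outside, world axes, zero at the start; "ft_torque": the same for the moment, N m; "finger_gap": opening from 0.0 (shut) to 1.0 (fully open); "gripper_force": force on a finger pad.
Only numpy, scipy, OpenCV 4.12 (cv2) and the standard library are available. Lean on these libraries where they do the work, as an engineer would, in place of code of your own. Each camera call takes 0.05 s, during which the arm holds its last target. There are 200 camera calls.

## Task

The circuit board is going to be worked on from its underside, so its parts must be lined up mirrored: move the four parts from the holders on the metal rail into the four pockets of the empty plywood rack in reverse order, so that the leftmost part on the rail (as the robot sees it) ends in the rightmost pocket, the next one in the pocket beside it, and so on to the rightmost part, which ends in the leftmost pocket. Stand each part upright on the floor of the pocket, about in its middle; set it down rather than dropping it, and let none fall over.

Things in the scene. Friction and masses are not known exactly. Their poses are not given: they have to be found in the camera images.
- capacitor_mid (a point): can capacitor: upright black cylinder, 32 mm diameter, 62 mm high, with a bare aluminium top. Weighs about 60 g. This point is its centre, half-way up (31 mm above its underside); z is its upright axis. It starts standing in its holder in the rail row, its x and y axes within 10 degrees of the holder's.
- relay_mid (a point): plug-in relay: plain white upright block, 30 x 30 mm, 56 mm high, with a black foot. Weighs about 50 g. This point is its centre, half-way up (28 mm above its underside); z is its upright axis. It starts standing in its holder in the rail row, its x and y axes within 10 degrees of the holder's.
- transformer_mid (a point): small transformer: upright block of dark steel sheets, 36 mm (own x) x 24 mm (own y), 52 mm high, with a copper-coloured coil bulging out to 34 mm across its own y; grip it across x on the steel. Weighs about 220 g. This point is its centre, half-way up (26 mm above its underside); z is its upright axis. It starts standing in its holder in the rail row, its x and y axes within 10 degrees of the holder's.
- heatsink_mid (a point): heat sink: bare aluminium block of upright fins, 34 x 34 mm, 48 mm high; grip it across its own x, on the edges of the fins. Weighs about 90 g. This point is its centre, half-way up (24 mm above its underside); z is its upright axis. It starts standing in its holder in the rail row, its x and y axes within 10 degrees of the holder's.
- holder_capacitor: the fixed grey holder in which the capacitor stands at the start: a shallow square tray, outside 62 (x, across the row) x 56 mm (y, along the row), floor 3 mm thick, lip 3 mm thick rising 5 mm above the floor. Origin under its centre. The four holders are alike; their order along the row differs at every start.
- holder_relay: the fixed grey holder in which the relay stands at the start: a shallow square tray, outside 62 (x, across the row) x 56 mm (y, along the row), floor 3 mm thick, lip 3 mm thick rising 5 mm above the floor. Origin under its centre. The four holders are alike; their order along the row differs at every start.
- holder_transformer: the fixed grey holder in which the transformer stands at the start: a shallow square tray, outside 62 (x, across the row) x 56 mm (y, along the row), floor 3 mm thick, lip 3 mm thick rising 5 mm above the floor. Origin under its centre. The four holders are alike; their order along the row differs at every start.
- holder_heatsink: the fixed grey holder in which the heatsink stands at the start: a shallow square tray, outside 62 (x, across the row) x 56 mm (y, along the row), floor 3 mm thick, lip 3 mm thick rising 5 mm above the floor. Origin under its centre. The four holders are alike; their order along the row differs at every start.
- rail: the fixed aluminium rail, 250 x 35 x 4 mm, lying flat on the table and carrying the four holders in a row at 58 mm pitch (at y = 87, 29, -29, -87 mm). Origin under its centre; y runs along the row to the left as the robot sees it, x across the row away from the robot. The holders' floors are 7 mm and their lips 12 mm above the table.
- rack: the fixed plywood rack, empty at the start: 236 mm along y, 64 mm along x, with four pockets in a row at y = 87, 29, -29, -87 mm, x = 0. Each pocket is 58 mm (x) x 55 mm (y) inside; floor 7 mm, lips 12 mm above the table. Origin under its centre, at table height; y runs along the row to the left as the robot sees it, x across the row away from the robot. It lies to the left or right of the rail; each is turned up to 16 degrees.
There are look-alikes about, which are no part of the job. What is shaped like the holder_heatsink but blue is not meant.

How it is judged:
At the end, for the whole second after the job is handed in: Each part stands in the rack pocket that mirrors its start place on the rail (rail y goes to rack -y), centre within 15 mm of the pocket centre in x and in y and within 4 mm of its standing height on the pocket floor, tilted under 0.1 rad, at rest (((y of holder_capacitor in the frame of rail between 0.067 and 0.107 m and y of capacitor_mid in the frame of rack between -0.102 and -0.072 m) or (y of holder_capacitor in the frame of rail between 0.009 and 0.049 m and y of capacitor_mid in the frame of rack between -0.044 and -0.014 m) or (y of holder_capacitor in the frame of rail between -0.049 and -0.009 m and y of capacitor_mid in the frame of rack between 0.014 and 0.044 m) or (y of holder_capacitor in the frame of rail between -0.107 and -0.067 m and y of capacitor_mid in the frame of rack between 0.072 and 0.102 m)) and x of capacitor_mid in the frame of rack between -0.015 and 0.015 m and z of capacitor_mid in the frame of rack between 0.034 and 0.042 m and angle between each of capacitor_mid, relay_mid, transformer_mid, heatsink_mid's own z axis and vertical below 0.1 rad and linear speed of each of capacitor, relay, transformer, heatsink below 0.02 m/s and ((y of holder_relay in the frame of rail between 0.067 and 0.107 m and y of relay_mid in the frame of rack between -0.102 and -0.072 m) or (y of holder_relay in the frame of rail between 0.009 and 0.049 m and y of relay_mid in the frame of rack between -0.044 and -0.014 m) or (y of holder_relay in the frame of rail between -0.049 and -0.009 m and y of relay_mid in the frame of rack between 0.014 and 0.044 m) or (y of holder_relay in the frame of rail between -0.107 and -0.067 m and y of relay_mid in the frame of rack between 0.072 and 0.102 m)) and x of relay_mid in the frame of rack between -0.015 and 0.015 m and z of relay_mid in the frame of rack between 0.031 and 0.039 m and ((y of holder_transformer in the frame of rail between 0.067 and 0.107 m and y of transformer_mid in the frame of rack between -0.102 and -0.072 m) or (y of holder_transformer in the frame of rail between 0.009 and 0.049 m and y of transformer_mid in the frame of rack between -0.044 and -0.014 m) or (y of holder_transformer in the frame of rail between -0.049 and -0.009 m and y of transformer_mid in the frame of rack between 0.014 and 0.044 m) or (y of holder_transformer in the frame of rail between -0.107 and -0.067 m and y of transformer_mid in the frame of rack between 0.072 and 0.102 m)) and x of transformer_mid in the frame of rack between -0.015 and 0.015 m and z of transformer_mid in the frame of rack between 0.029 and 0.037 m and ((y of holder_heatsink in the frame of rail between 0.067 and 0.107 m and y of heatsink_mid in the frame of rack between -0.102 and -0.072 m) or (y of holder_heatsink in the frame of rail between 0.009 and 0.049 m and y of heatsink_mid in the frame of rack between -0.044 and -0.014 m) or (y of holder_heatsink in the frame of rail between -0.049 and -0.009 m and y of heatsink_mid in the frame of rack between 0.014 and 0.044 m) or (y of holder_heatsink in the frame of rail between -0.107 and -0.067 m and y of heatsink_mid in the frame of rack between 0.072 and 0.102 m)) and x of heatsink_mid in the frame of rack between -0.015 and 0.015 m and z of heatsink_mid in the frame of rack between 0.027 and 0.035 m); the robot touches nothing.
It fails at once if a part tipped over (angle between any of capacitor_mid, relay_mid, transformer_mid, heatsink_mid's own z axis and vertical above 0.8 rad).
It fails at once if a part let go of more than 30 mm above the pocket floor ((height (world z) of capacitor_mid above 0.068 m and contact force between capacitor and the fingers below 0.01 N and contact force between capacitor and the arm below 0.01 N) or (height (world z) of relay_mid above 0.065 m and contact force between relay and the fingers below 0.01 N and contact force between relay and the arm below 0.01 N) or (height (world z) of transformer_mid above 0.063 m and contact force between transformer and the fingers below 0.01 N and contact force between transformer and the arm below 0.01 N) or (height (world z) of heatsink_mid above 0.061 m and contact force between heatsink and the fingers below 0.01 N and contact force between heatsink and the arm below 0.01 N)).
It also fails if it takes over 99 s, if anything falls off the work surface, if the arm or the gripper's body presses on something with over 40 N, if the wrist force passes 120 N, or if a joint passes its speed limit or range.

## Working session

There is one attempt and no reset: what is moved stays moved. The work goes in short steps, Python scripts to look and compute and a tool call to move; the robot and the scene stay as the last step left them, time stands still between calls to the robot, and variables do not carry over. Pictures are saved under pics/ and viewed, at most 14 in all, crops included, and the job is handed in when it is done.

Besides the shell and the picture viewer there is one more tool, called by a JSON object that holds its "op" and its "data". step_arm: Moves the arm, as the interface text tells. Its arguments: {"type":"object","properties":{"targets":{"type":"string"},"gripper":{"type":"number"},"squeeze":{"type":"number"}},"required":["targets"]}

```bash
mkdir -p pics; ls; cat > h.py <<'E'
import numpy as np, cv2
from station import manip
from scipy.spatial.transform import Rotation as R
def cam(n):
    c=manip.get_calibration(n); f=192/np.tan(np.radians(c['fov_y'])/2)
    if 'extrinsics' in c: T=np.array(c['extrinsics'])
    else:
        s=manip.sense(); W=np.eye(4); W[:3,:3]=R.from_quat(s['tool_rot']).as_matrix(); W[:3,3]=s['tcp_pos']
        T=W@np.array(c['tool_from_camera'])
    return f,c['cx'],c['cy'],T
def ray(n,px,z,C=None):
    f,cx,cy,T=C or cam(n); px=np.atleast_2d(px).astype(float)
    d=np.c_[(px[:,0]-cx)/f,(px[:,1]-cy)/f,np.ones(len(px))]@T[:3,:3].T
    o=T[:3,3]; return o+d*((z-o[2])/d[:,2])[:,None]
def proj(n,P,C=None):
    f,cx,cy,T=C or cam(n); p=(np.atleast_2d(P)-T[:3,3])@T[:3,:3]
    return np.c_[cx+f*p[:,0]/p[:,2],cy+f*p[:,1]/p[:,2]]
def snap(n,name=None):
    im=np.array(manip.snapshot(n))
    if name: cv2.imwrite(f'pics/{name}.png',im[:,:,::-1])
    return im
E
python3 - <<'E'
from h import *
for n in ['scene','top']:
    im=snap(n,n+'0')
    print(n,manip.get_calibration(n))
    for q in ['rail','rack','holder_heatsink','holder_relay','capacitor_mid','relay_mid','transformer_mid','heatsink_mid']:
        r=manip.mark_of(n,q)
        zz={'capacitor_mid':.038,'relay_mid':.035,'transformer_mid':.033,'heatsink_mid':.031}.get(q,.0)
        print(q,[(round(d['p'],2),np.round(d['position']),np.round(ray(n,d['position'],zz)[0],3)) for d in r[:5]])
print(manip.get_calibration('wrist'),manip.sense())
E
```

```text
pics
scene {'fov_y': 43.18097967425759, 'cx': 260.05609095088033, 'cy': 194.4092693205422, 'extrinsics': array([[ 0.57550975,  0.61879161, -0.5346826 ,  1.17164565],
       [ 0.81770813, -0.42589321,  0.38725751, -0.43750071],
       [ 0.01191401, -0.66008478, -0.75109663,  0.95365653],
       [ 0.        ,  0.        ,  0.        ,  1.        ]])}
rail []
rack [(0.7, array([207., 259.]), array([ 0.587, -0.165,  0.   ])), (0.37, array([310., 179.]), array([0.523, 0.199, 0.   ]))]
holder_heatsink [(0.97, array([237., 169.]), array([ 0.382,  0.055, -0.   ])), (0.79, array([365., 210.]), array([0.688, 0.246, 0.   ])), (0.74, array([307., 146.]), array([0.417, 0.272, 0.   ])), (0.45, array([299., 201.]), array([0.569, 0.125, 0.   ]))]
holder_relay [(0.53, array([310., 192.]), array([0.559, 0.169, 0.   ]))]
capacitor_mid [(0.53, array([283., 208.]), array([0.589, 0.056, 0.038]))]
relay_mid [(0.8, array([308., 177.]), array([0.539, 0.175, 0.035]))]
transformer_mid [(0.51, array([325., 170.]), array([0.543, 0.23 , 0.033]))]
heatsink_mid [(0.83, array([304., 195.]), array([0.58 , 0.128, 0.03
[... 1669 characters left out ...]
        1.00000000e+00]])} {'t': 0.9, 'q': array([ 1.11850059e+00,  5.27437290e-01,  1.43269869e+00, -5.35171341e-06,
        1.18138626e+00, -1.78499248e-01]), 'qd': array([-0.00064103, -0.00038227,  0.00057732, -0.00111109, -0.00045414,
       -0.0001211 ]), 'tau': array([-7.18579849e-04, -4.42308033e+01, -1.78421921e+01, -2.90571579e-04,
        8.10826896e-04, -3.44842107e-06]), 'tcp_pos': array([0.16895851, 0.60171307, 0.23134938]), 'tool_rot': array([1.36470034e-01, 9.90644199e-01, 3.27009427e-05, 1.32739715e-05]), 'force': array([-0.01933563, -0.26800757, -0.35992161]), 'ft_torque': array([-0.00569479,  0.00166432, -0.07718967]), 'gripper_force': 0.0, 'finger_gap': 1.0021122859876335}
```

View pics/top0.png

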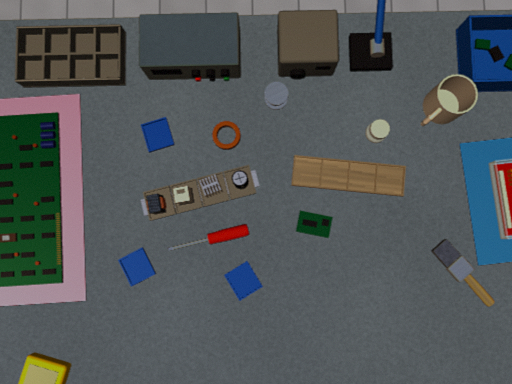

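View pics/scene0.png

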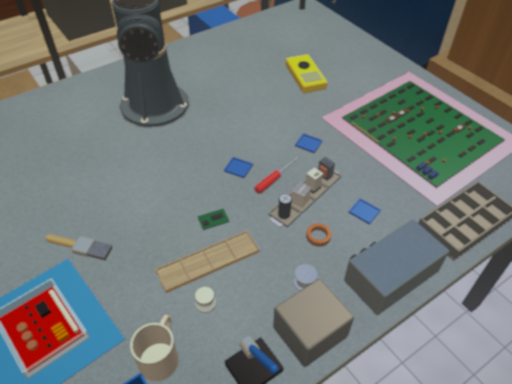

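The top view shows the rail with, left to right, transformer (157,203), relay (182,195), heat sink (210,186) and capacitor (240,179). The empty rack is centred near (349,176). The blue squares are look-alikes.

```bash
cat >> h.py <<'E'
def mv(p,yaw,s=None):
    "tool shift (mm) and turn (deg) to reach TCP p with tool y at world yaw (deg)"
    s=s or manip.sense(); M=R.from_quat(s['tool_rot']).as_matrix()
    d=M.T@(np.array(p)-s['tcp_pos'])*1000
    y0=np.degrees(np.arctan2(M[1,1],M[0,1])); t=-(yaw-y0); t=(t+90)%180-90
    return np.round(d,1),round(t,1)
def rect(P):
    (c,s,a)=cv2.minAreaRect((P[:,:2]*1000).astype(np.float32)); b=cv2.boxPoints((c,s,a))
    e=[b[1]-b[0],b[2]-b[1]]; e=max(e,key=np.linalg.norm); e=e*np.sign(e[1])
    return np.round(c,1),np.round(s,1),round(float(np.degrees(np.arctan2(-e[0],e[1]))),1)
E
python3 - <<'E'
from h import *
im=snap('top')
r=manip.masks_of('top','rack')
for d in r:
    v,u=np.nonzero(d['pixels']); print('rack',d['p'],rect(ray('top',np.c_[u,v],.012)))
print('rackscene')
snap('scene')
for d in manip.masks_of('scene','rack'):
    v,u=np.nonzero(d['pixels']); print(d['p'],rect(ray('scene',np.c_[u,v],.012)))
print(mv([.565,.147,.25],16))
E
```

```text
rack 0.72 (array([ 592.6, -162.8]), array([235.3,  65.3]), -7.0)
rackscene
0.57 (array([ 598.4, -165.9]), array([235.4,  70.9]), -7.0)
(array([-504.2, -330.7,  -18.7]), np.float64(58.3))
```

{"op": "step_arm", "data": {"targets": "-45 -30 -1 6;-90 -60 -3 12;-135 -90 -5 18;-180 -120 -7 24;-225 -150 -9 30;-270 -180 -11 36;-315 -210 -13 42;-360 -240 -15 48;-405 -270 -17 53;-450 -300 -18 56;-490 -320 -19 58;-504 -331 -19 58"}}

```text
t: 2.3
tcp_pos: [0.5639, 0.1476, 0.2506]
tool_rot: [0.6, 0.8, 0.0, 0.0]
force: [-0.0, 1.4, -0.1]
finger_gap: 0.999
gripper_force: 0.0
```

```bash
python3 - <<'E'
from h import *
s=manip.sense(); print(s['tcp_pos'],s['q'],s['force'])
im=snap('wrist','w1')
C=cam('wrist')
Z={'capacitor_mid':.038,'relay_mid':.035,'transformer_mid':.033,'heatsink_mid':.031}
for q,z in Z.items():
    r=manip.mark_of('wrist',q)
    print(q,[(round(d['p'],2),np.round(d['position']),np.round(ray('wrist',d['position'],z,C)[0],3)) for d in r[:3]])
E
```

```text
[0.56389468 0.14761025 0.25063219] [ 6.42747266e-02  4.48309309e-01  1.51975349e+00  3.15283708e-04
  1.17252835e+00 -2.19610700e-01] [-0.0120442   1.39076218 -0.07324964]
capacitor_mid [(0.93, array([249., 231.]), array([0.591, 0.051, 0.038]))]
relay_mid [(0.75, array([255., 146.]), array([0.565, 0.171, 0.035])), (0.51, array([253., 182.]), array([0.577, 0.123, 0.035]))]
transformer_mid [(0.68, array([254.,  97.]), array([0.548, 0.23 , 0.033]))]
heatsink_mid [(0.7, array([255., 187.]), array([0.581, 0.115, 0.031]))]
```

View pics/w1.png

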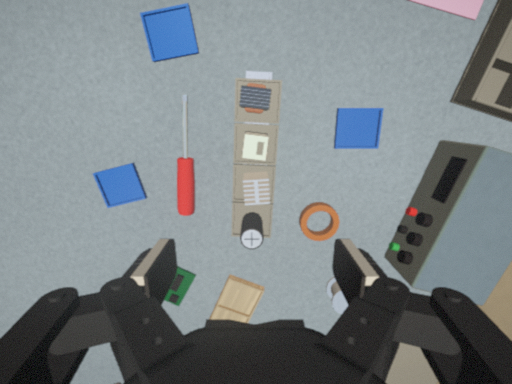

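The wrist view shows the row transformer (254,97), relay (256,147), heat sink (256,190), capacitor (252,230), in the same order as before. I'll move above the transformer.

```bash
python3 - <<'E'
from h import *
P=ray('wrist',[[237,80],[279,81],[233,234],[272,234]],.012); print(P)
print(mv([.546,.229,.15],14.5))
E
```

```text
[[0.50793105 0.25344501 0.012     ]
 [0.56162009 0.26779444 0.012     ]
 [0.56020232 0.03685669 0.012     ]
 [0.61863033 0.05391257 0.012     ]]
(array([ 80.9,   7.3, 100. ]), np.float64(1.8))
```

{"op": "step_arm", "data": {"targets": "40 4 40 2;81 7 80 2;81 7 100 2;81 7 100 2;81 7 100 2"}}

```text
t: 3.05
tcp_pos: [0.5454, 0.23, 0.1505]
tool_rot: [0.612, 0.79, -0.0, -0.0]
force: [0.3, 0.3, 0.4]
finger_gap: 1.001
gripper_force: 0.0
```

```bash
cat > look.py <<'E'
from h import *
import sys
# usage: look.py name part z ...
q,z,name=sys.argv[1],float(sys.argv[2]),sys.argv[3]
s=manip.sense(); C=cam('wrist'); im=snap('wrist',name)
print(s['t'],s['tcp_pos'])
for d in manip.mark_of('wrist',q)[:3]: print('mark',round(d['p'],2),np.round(d['position']),np.round(ray('wrist',d['position'],z,C)[0],4))
for d in manip.masks_of('wrist',q)[:3]:
    v,u=np.nonzero(d['pixels']); print('mask',round(d['p'],2),d['position'],u.min(),u.max(),v.min(),v.max(),np.round(ray('wrist',d['position'],z,C)[0],4))
E
python3 look.py transformer_mid .033 w2
```

```text
3.05 [0.54541471 0.23000801 0.15046296]
mark 0.67 [246. 180.] [0.5363 0.2361 0.033 ]
mask 0.95 [248.0, 181.9] 229 270 163 202 [0.5381 0.2349 0.033 ]
```

View pics/w2.png

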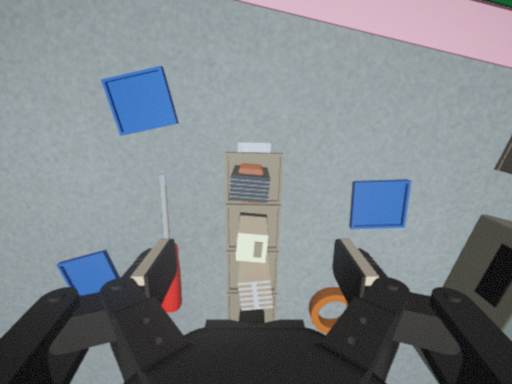

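The transformer's top is at (251,187) and it is square to the tool. The target lies a few mm off the current position.

```bash
python3 - <<'E'
from h import *
print(ray('wrist',[[251,187]],.059),ray('wrist',[[228,153],[281,153],[227,204],[280,204]],.012).mean(0))
print(mv([.538,.234,.020],14.5), mv([.538,.234,.15],14.5))
E
```

```text
[[0.54385329 0.23597649 0.059     ]] [0.54764087 0.2327724  0.012     ]
(array([  7.3,  -8.7, 132.3]), np.float64(-0.2)) (array([ 7.3, -8.2,  2.3]), np.float64(-0.2))
```

{"op": "step_arm", "data": {"targets": "7 -5 0 0;7 -5 40 0;7 -5 80 0;7 -5 110 0;7 -5 125 0;7 -5 132 0;7 -5 132 0;7 -5 132 0"}}

```text
t: 4.0
tcp_pos: [0.541, 0.2348, 0.0196]
tool_rot: [0.614, 0.79, 0.001, 0.001]
force: [0.5, 0.6, 0.4]
finger_gap: 0.996
gripper_force: 0.0
```

{"op": "step_arm", "data": {"targets": "0 0 0 0;0 0 0 0;0 0 0 0;0 0 0 0;0 0 0 0;0 0 0 0;0 0 0 0;0 0 0 0", "gripper": 1, "squeeze": 40}}

```text
t: 4.8
tcp_pos: [0.5401, 0.2346, 0.0191]
tool_rot: [0.614, 0.79, 0.0, 0.0]
force: [-0.5, -0.8, 6.5]
finger_gap: 0.422
gripper_force: 39.9
```

{"op": "step_arm", "data": {"targets": "0 0 -10 0;0 0 -40 0;0 0 -80 0;0 0 -110 0;0 0 -115 0;0 0 -115 0"}}

```text
t: 5.4
tcp_pos: [0.5401, 0.2346, 0.1341]
tool_rot: [0.613, 0.79, 0.001, 0.001]
force: [1.0, 0.9, -1.5]
finger_gap: 0.428
gripper_force: 40.1
```

```bash
python3 - <<'E'
from h import *
s=manip.sense(); print(s['tcp_pos'],s['finger_gap'],s['q'])
print(mv([.5824,-.2494,.135],-7))
E
```

```text
[0.54006045 0.2346455  0.1341206 ] 0.4277996376711669 [ 2.20228299e-01  6.04302788e-01  1.61385998e+00  3.12616956e-06
  9.21596958e-01 -2.96460316e-02]
(array([-479.5,  -78.7,   -1. ]), np.float64(21.3))
```

{"op": "step_arm", "data": {"targets": "-20 -3 0 1;-60 -10 0 3;-105 -17 0 5;-150 -25 0 7;-195 -32 0 9;-240 -40 0 11;-285 -47 0 13;-330 -54 0 15;-375 -62 0 17;-420 -69 0 19;-455 -75 0 20;-470 -77 0 21"}}

```text
t: 6.6
tcp_pos: [0.5804, -0.2433, 0.1308]
tool_rot: [0.749, 0.663, -0.001, -0.001]
force: [0.6, 0.5, -1.1]
finger_gap: 0.422
gripper_force: 39.9
```

{"op": "step_arm", "data": {"targets": "-8 -1 0 0;-10 -1 0 0;-10 -1 0 0;-10 -1 0 0"}}

```text
t: 7.0
tcp_pos: [0.5789, -0.2477, 0.133]
tool_rot: [0.747, 0.665, -0.0, -0.001]
force: [-0.3, 0.5, -1.9]
finger_gap: 0.422
gripper_force: 39.9
```

```bash
python3 - <<'E'
from h import *
s=manip.sense(); print(s['tcp_pos'],s['finger_gap'],s['q'])
C=cam('wrist'); im=snap('wrist','w3')
c=np.array([.593,-.163]); a=np.radians(-7); r=np.array([[np.cos(a),-np.sin(a)],[np.sin(a),np.cos(a)]])
cor=np.array([[x,y] for y in (-87,-29,29,87) for x in (-29,29)])*.001
for x0,y0 in [(-27.5,0),(27.5,0)]: pass
b=im[:,:,::-1].copy()
for Y in (-.087,-.029,.029,.087):
    q=[r@[x,Y+y]+c for x,y in [(-.029,-.0275),(.029,-.0275),(.029,.0275),(-.029,.0275)]]
    p=proj('wrist',np.c_[q,[.012]*4],C); cv2.polylines(b,[p.astype(np.int32)],True,(0,0,255),1)
cv2.imwrite('pics/w3o.png',b)
print(mv([.5824,-.2494,.022],-7))
E
```

```text
[ 0.5789444  -0.24773065  0.13300143] 0.42188274253251035 [-5.81700220e-01  6.52579882e-01  1.50417918e+00  4.52491373e-04
  9.86436309e-01 -4.67071043e-01]
(array([ -1.2,   3.5, 111.2]), np.float64(0.4))
```

View pics/w3o.png

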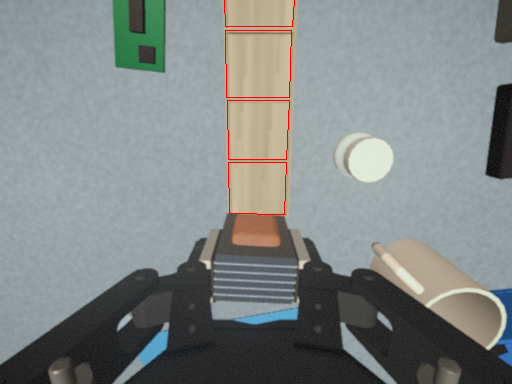

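The overlay of the estimated rack matches the wood, with the rightmost pocket at (257,188) under the part. I'll lower it.

{"op": "step_arm", "data": {"targets": "-1 3 30 0;-1 3 65 0;-1 3 90 0;-1 3 103 0;-1 3 109 0;-1 3 112 0;-1 3 112 0;-1 3 112 0;-1 3 112 0"}}

```text
t: 7.95
tcp_pos: [0.5828, -0.2515, 0.0224]
tool_rot: [0.747, 0.665, 0.0, 0.001]
force: [0.1, 0.1, -1.8]
finger_gap: 0.425
gripper_force: 40.0
```

{"op": "step_arm", "data": {"targets": "2 0 1 0;2 0 3 0;2 0 3 0"}}

```text
t: 8.25
tcp_pos: [0.5826, -0.249, 0.0191]
tool_rot: [0.747, 0.665, 0.0, 0.0]
force: [-0.3, 1.1, 3.1]
finger_gap: 0.42
gripper_force: 40.2
```

{"op": "step_arm", "data": {"targets": "0 0 0 0;0 0 0 0;0 0 0 0;0 0 0 0;0 0 0 0;0 0 0 0;0 0 -10 0;0 0 -40 0;0 0 -80 0;0 0 -125 0;0 0 -125 0;0 0 -125 0", "gripper": 0}}

```text
t: 9.45
tcp_pos: [0.5831, -0.2495, 0.1455]
tool_rot: [0.747, 0.665, 0.001, 0.002]
force: [0.7, -0.9, 0.0]
finger_gap: 0.999
gripper_force: 0.0
```

```bash
python3 - <<'E'
from h import *
s=manip.sense(); print(s['tcp_pos'],s['finger_gap'],s['q'])
C=cam('wrist'); im=snap('wrist'); cv2.imwrite('pics/w4.png',cv2.resize(im[:300,180:340,::-1],None,fx=2,fy=2,interpolation=cv2.INTER_CUBIC))
for q,z in [('transformer_mid',.033)]:
  for d in manip.mark_of('wrist',q)[:2]: print(d['p'],d['position'],ray('wrist',d['position'],z,C))
print(mv([.555,.178,.15],14.5))
E
```

```text
[ 0.58311364 -0.24950497  0.14551797] 0.9988110575307907 [-5.80226159e-01  6.39565236e-01  1.48766906e+00 -4.76554505e-07
  1.01041056e+00 -4.63588759e-01]
0.86 [251.6, 185.6] [[ 0.58219215 -0.24526327  0.033     ]]
(array([420.5, -76. ,  -6.8]), np.float64(-21.2))
```

View pics/w4.png

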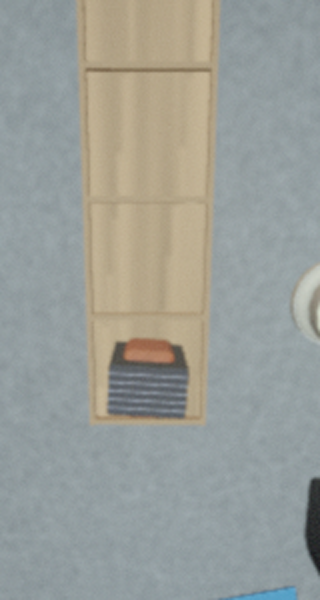

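```bash
python3 - <<'E'
from h import *
px=np.array([[147,422],[147,315],[148,201],[148,69]])/2+[180,0]
print(ray('wrist',px,.012)); a=np.radians(-7)
for y in (-.118,-.058,0,.058): print(.593-y*np.sin(a), -.163+y*np.cos(a))
print(ray('wrist',np.array([[148,385]])/2+[180,0],.059))
E
```

```text
[[ 0.57787869 -0.27739131  0.012     ]
 [ 0.58477446 -0.21923912  0.012     ]
 [ 0.59178042 -0.16427254  0.012     ]
 [ 0.59842309 -0.10799691  0.012     ]]
0.5786194174781926 -0.280120445893676
0.5859315780825014 -0.22056767679519668
0.593 -0.163
0.6000684219174985 -0.10543232320480334
[[ 0.58261989 -0.24285503  0.059     ]]
```

The transformer stands in the rightmost pocket, seen in the crop at (148,385), and the rack pose is confirmed to about 2 mm. Next is the relay.

{"op": "step_arm", "data": {"targets": "20 -3 0 -1;65 -11 0 -3;110 -19 0 -5;155 -27 0 -7;200 -35 0 -9;245 -43 0 -11;290 -51 0 -13;335 -59 -2 -15;380 -68 -4 -17;410 -74 -6 -19;420 -76 -6 -21;420 -76 -6 -21"}}

```text
t: 10.75
tcp_pos: [0.554, 0.1788, 0.1481]
tool_rot: [0.612, 0.791, -0.001, -0.001]
force: [-0.0, 0.4, 0.0]
finger_gap: 0.998
gripper_force: 0.0
```

{"op": "step_arm", "data": {"targets": "0 0 0 0;0 0 0 0"}}

```text
t: 10.95
tcp_pos: [0.5556, 0.1756, 0.1488]
tool_rot: [0.614, 0.789, -0.001, -0.0]
force: [-0.1, -0.0, -0.3]
finger_gap: 0.995
gripper_force: 0.0
```

```bash
python3 look.py relay_mid .035 w5; python3 -c "
from h import *
print(mv([.556,.178,.022],14.5))"
```

```text
10.95 [0.55563734 0.17555584 0.14877904]
mark 0.57 [252. 183.] [0.5518 0.1814 0.035 ]
mask 0.68 [256.0, 186.5] 239 273 165 209 [0.5571 0.1787 0.035 ]
(array([  2.4,   0.6, 127.1]), np.float64(-0.3))
```

View pics/w5.png

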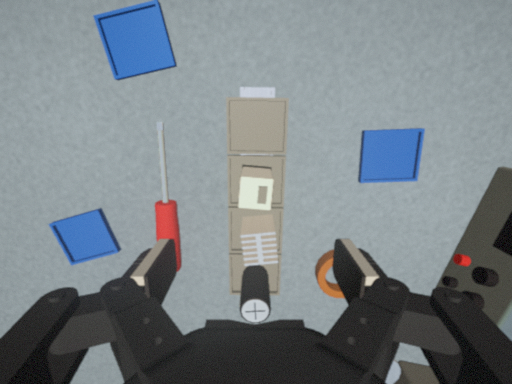

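The relay's top is at (256,193), centred on the tool line. I'll descend and grip.

{"op": "step_arm", "data": {"targets": "4 0 40 0;4 0 80 0;4 0 110 0;4 0 123 0;4 0 127 0;4 0 128 0;4 0 128 0"}}

```text
t: 11.8
tcp_pos: [0.556, 0.1808, 0.0226]
tool_rot: [0.614, 0.79, 0.001, 0.001]
force: [-0.3, -0.4, 0.7]
finger_gap: 0.998
gripper_force: 0.0
```

{"op": "step_arm", "data": {"targets": "0 0 0 0;0 0 0 0;0 0 0 0;0 0 0 0;0 0 0 0;0 0 0 0;0 0 0 0;0 0 0 0", "gripper": 1, "squeeze": 40}}

```text
t: 12.6
tcp_pos: [0.5551, 0.1809, 0.0219]
tool_rot: [0.614, 0.79, 0.0, 0.0]
force: [-0.5, -1.0, 5.5]
finger_gap: 0.361
gripper_force: 37.9
```

{"op": "step_arm", "data": {"targets": "0 0 -10 0;0 0 -40 0;0 0 -80 0;0 0 -110 0;0 0 -115 0;0 0 -115 0;0 0 -115 0"}}

```text
t: 13.3
tcp_pos: [0.5537, 0.1806, 0.1353]
tool_rot: [0.614, 0.79, -0.001, -0.001]
force: [-0.4, 0.3, -0.5]
finger_gap: 0.358
gripper_force: 37.9
```

```bash
python3 - <<'E'
from h import *
s=manip.sense(); print(s['tcp_pos'],s['finger_gap'],s['force'])
print(mv([.5885,-.1918,.135],-7))
E
```

```text
[0.55374087 0.18063709 0.13528665] 0.35766635141702324 [-0.3943778   0.25820964 -0.46296396]
(array([-3.695e+02, -5.840e+01,  3.000e-01]), np.float64(21.3))
```

{"op": "step_arm", "data": {"targets": "-20 -3 0 1;-60 -9 0 4;-105 -17 0 7;-150 -24 0 10;-195 -31 0 12;-240 -38 0 14;-285 -45 0 16;-325 -51 0 18;-350 -55 0 20;-364 -58 0 21;-369 -58 0 21;-369 -58 0 21"}}

```text
t: 14.5
tcp_pos: [0.5892, -0.1905, 0.1352]
tool_rot: [0.747, 0.665, -0.0, -0.001]
force: [0.3, -0.0, -0.2]
finger_gap: 0.357
gripper_force: 37.9
```

{"op": "step_arm", "data": {"targets": "0 0 10 0;0 0 45 0;0 0 80 0;0 0 100 0;0 0 108 0;0 0 110 0;0 0 110 0"}}

```text
t: 15.2
tcp_pos: [0.5903, -0.1906, 0.0266]
tool_rot: [0.747, 0.665, 0.0, 0.0]
force: [-0.5, 0.1, -0.3]
finger_gap: 0.357
gripper_force: 37.8
```

```bash
python3 - <<'E'
from h import *
s=manip.sense(); print(s['tcp_pos'],s['finger_gap'],s['force'])
print(mv([.5885,-.1918,.022],-7))
E
```

```text
[ 0.59026117 -0.1905594   0.0266315 ] 0.35685557768809567 [-0.53248414  0.06749415 -0.33103043]
(array([-1.4, -1.6,  4.6]), np.float64(0.4))
```

{"op": "step_arm", "data": {"targets": "-1 -1 2 0;-1 -1 4 0;-1 -1 4 0"}}

```text
t: 15.5
tcp_pos: [0.5889, -0.1922, 0.0229]
tool_rot: [0.747, 0.665, 0.0, 0.0]
force: [-1.0, -0.0, 0.3]
finger_gap: 0.361
gripper_force: 37.8
```

{"op": "step_arm", "data": {"targets": "0 0 0 0;0 0 0 0;0 0 0 0;0 0 0 0;0 0 0 0;0 0 0 0;0 0 -10 0;0 0 -40 0;0 0 -80 0;0 0 -125 0;0 0 -125 0;0 0 -125 0", "gripper": 0}}

```text
t: 16.7
tcp_pos: [0.5895, -0.1923, 0.1495]
tool_rot: [0.747, 0.665, 0.001, 0.002]
force: [-0.7, 0.2, -0.3]
finger_gap: 0.996
gripper_force: 0.0
```

```bash
python3 - <<'E'
from h import *
s=manip.sense(); print(s['tcp_pos'],s['finger_gap'],s['force'])
C=cam('wrist'); im=snap('wrist')
for q,z in [('transformer_mid',.033),('relay_mid',.035)]:
  for d in manip.mark_of('wrist',q)[:2]: print(q,d['p'],d['position'],ray('wrist',d['position'],z,C))
print(mv([.569,.121,.15],14.5))
E
```

```text
[ 0.58946397 -0.19231531  0.14945826] 0.9961894822760269 [-0.69350495  0.20132463 -0.28109386]
relay_mid 0.66 [253.6, 188.2] [[ 0.59014554 -0.19146425  0.035     ]]
relay_mid 0.55 [253.5, 155.8] [[ 0.59386372 -0.15921575  0.035     ]]
(array([308.1, -54.9,  -3.4]), np.float64(-21.2))
```

{"op": "step_arm", "data": {"targets": "20 -3 0 -1;65 -11 0 -4;110 -19 0 -7;155 -27 0 -10;200 -35 0 -13;240 -43 0 -15;275 -49 -2 -17;300 -54 -3 -19;308 -55 -3 -21;308 -55 -3 -21;308 -55 -3 -21;308 -55 -3 -21"}}

```text
t: 18.05
tcp_pos: [0.5699, 0.1191, 0.1499]
tool_rot: [0.614, 0.789, -0.0, -0.0]
force: [-0.7, -1.3, 1.5]
finger_gap: 0.999
gripper_force: 0.0
```

```bash
python3 look.py heatsink_mid .031 w6; python3 -c "
from h import *
print(mv([.569,.121,.020],14.5))"
```

```text
18.05 [0.56994762 0.11913044 0.14992182]
mark 0.93 [260. 184.] [0.575 0.124 0.031]
mask 0.77 [260.2, 184.6] 240 278 164 209 [0.5754 0.124  0.031 ]
(array([  2.1,  -0.6, 130.2]), np.float64(-0.3))
```

View pics/w6.png

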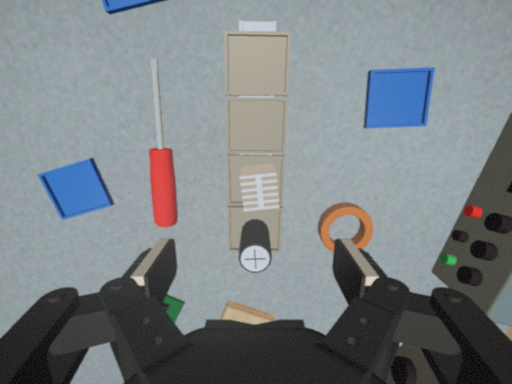

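The heat sink's top is at (260,192), with fins pointing across the row and turned about -6 degrees from the tool. I'll shift about (3, 5) mm and turn to match.

{"op": "step_arm", "data": {"targets": "3 5 40 -5;3 5 80 -5;3 5 110 -5;3 5 124 -5;3 5 129 -5;3 5 130 -5;3 5 130 -5"}}

```text
t: 18.9
tcp_pos: [0.5752, 0.1244, 0.0215]
tool_rot: [0.579, 0.816, 0.001, 0.001]
force: [0.1, -0.2, 0.1]
finger_gap: 0.999
gripper_force: 0.0
```

{"op": "step_arm", "data": {"targets": "0 0 0 0;0 0 0 0;0 0 0 0;0 0 0 0;0 0 0 0;0 0 0 0;0 0 0 0;0 0 0 0", "gripper": 1, "squeeze": 40}}

```text
t: 19.7
tcp_pos: [0.5744, 0.1246, 0.021]
tool_rot: [0.578, 0.816, 0.0, 0.0]
force: [-0.7, -0.7, 5.0]
finger_gap: 0.396
gripper_force: 41.0
```

{"op": "step_arm", "data": {"targets": "0 0 -10 0;0 0 -40 0;0 0 -80 0;0 0 -110 0;0 0 -115 0;0 0 -115 0;0 0 -115 0"}}

```text
t: 20.4
tcp_pos: [0.5728, 0.1245, 0.1341]
tool_rot: [0.578, 0.816, -0.001, -0.001]
force: [-1.0, -0.3, -1.0]
finger_gap: 0.391
gripper_force: 40.3
```

```bash
python3 - <<'E'
from h import *
s=manip.sense(); print(s['tcp_pos'],s['finger_gap'],s['force'])
print(mv([.5955,-.1342,.135],-7))
E
```

```text
[0.57279051 0.12446063 0.13405873] 0.39120876246297737 [-0.96202434 -0.2568871  -1.02729859]
(array([-251.6,  -64.1,   -1. ]), np.float64(26.3))
```

{"op": "step_arm", "data": {"targets": "-20 -5 0 2;-60 -15 0 7;-100 -25 0 12;-140 -36 0 17;-180 -46 0 21;-215 -55 0 24;-240 -61 0 26;-250 -64 0 26;-252 -64 0 26;-252 -64 0 26;-252 -64 0 26"}}

```text
t: 21.5
tcp_pos: [0.5964, -0.1327, 0.1347]
tool_rot: [0.747, 0.665, -0.0, -0.001]
force: [-0.4, -0.0, -0.1]
finger_gap: 0.396
gripper_force: 40.2
```

{"op": "step_arm", "data": {"targets": "0 0 10 0;0 0 45 0;0 0 80 0;0 0 100 0;0 0 108 0;0 0 110 0;0 0 110 0"}}

```text
t: 22.2
tcp_pos: [0.5975, -0.1343, 0.0256]
tool_rot: [0.747, 0.665, 0.0, 0.0]
force: [-0.1, -0.9, -0.9]
finger_gap: 0.388
gripper_force: 40.3
```

```bash
python3 - <<'E'
from h import *
s=manip.sense(); print(s['tcp_pos'],s['finger_gap'],s['force'])
print(mv([.5955,-.1342,.0215],-7))
E
```

```text
[ 0.59750914 -0.13426328  0.02564974] 0.38779221730369084 [-0.0572947  -0.91486498 -0.90952839]
(array([-0.2, -2. ,  4.1]), np.float64(0.4))
```

{"op": "step_arm", "data": {"targets": "0 -2 2 0;0 -2 4 0;0 -2 4 0"}}

```text
t: 22.5
tcp_pos: [0.5952, -0.1344, 0.0218]
tool_rot: [0.747, 0.665, 0.0, 0.0]
force: [0.4, -0.4, -2.6]
finger_gap: 0.396
gripper_force: 40.3
```

{"op": "step_arm", "data": {"targets": "0 0 0 0;0 0 0 0;0 0 0 0;0 0 0 0;0 0 0 0;0 0 0 0;0 0 -10 0;0 0 -40 0;0 0 -80 0;0 0 -125 0;0 0 -125 0;0 0 -125 0", "gripper": 0}}

```text
t: 23.7
tcp_pos: [0.5958, -0.1346, 0.1484]
tool_rot: [0.747, 0.665, 0.001, 0.002]
force: [0.7, -0.6, -0.2]
finger_gap: 0.999
gripper_force: 0.0
```

```bash
python3 - <<'E'
from h import *
s=manip.sense(); print(s['tcp_pos'],s['finger_gap'],s['force'])
C=cam('wrist'); im=snap('wrist')
for q,z in [('heatsink_mid',.031),('relay_mid',.035)]:
  for d in manip.mark_of('wrist',q)[:2]: print(q,d['p'],d['position'],ray('wrist',d['position'],z,C))
print(mv([.586,.066,.15],14.5))
E
```

```text
[ 0.59579985 -0.13455837  0.14840598] 0.9992159726141757 [ 0.67118205 -0.64183784 -0.23925712]
heatsink_mid 0.92 [256.9, 188.7] [[ 0.59966193 -0.13540416  0.031     ]]
relay_mid 0.66 [252.7, 241.4] [[ 0.58871086 -0.19135241  0.035     ]]
(array([197.5, -31.1,  -4.7]), np.float64(-21.2))
```

{"op": "step_arm", "data": {"targets": "20 -3 0 -2;60 -9 0 -7;100 -16 0 -12;140 -22 -1 -16;175 -27 -3 -19;192 -30 -4 -21;198 -31 -4 -21;198 -31 -4 -21;198 -31 -4 -21;198 -31 -4 -21"}}

```text
t: 24.85
tcp_pos: [0.5875, 0.0644, 0.1501]
tool_rot: [0.614, 0.789, -0.0, 0.0]
force: [0.1, -0.6, 0.4]
finger_gap: 1.002
gripper_force: 0.0
```

```bash
python3 look.py capacitor_mid .038 w7; python3 -c "
from h import *
print(mv([.586,.066,.022],14.5))"
```

```text
24.85 [0.58749971 0.06440132 0.15006795]
mark 0.84 [249. 192.] [0.5841 0.0604 0.038 ]
mask 0.57 [251.3, 192.7] 234 268 170 216 [0.586  0.0607 0.038 ]
(array([  1.5,  -1.1, 128.3]), np.float64(-0.3))
```

View pics/w7.png

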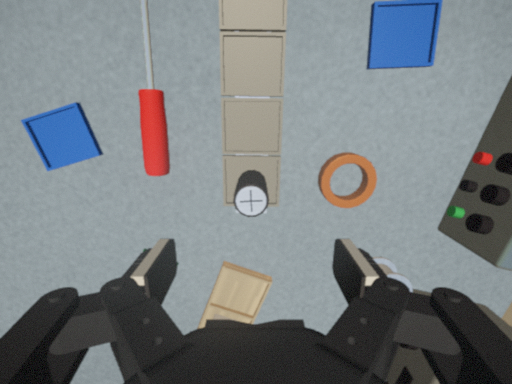

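The capacitor's top is at (251,201) and it stands upright. I'll shift about (-3, -3) mm and descend.

{"op": "step_arm", "data": {"targets": "-3 -3 40 0;-3 -3 80 0;-3 -3 110 0;-3 -3 122 0;-3 -3 126 0;-3 -3 127 0;-3 -3 127 0"}}

```text
t: 25.7
tcp_pos: [0.5863, 0.0622, 0.0246]
tool_rot: [0.614, 0.79, 0.001, 0.001]
force: [-0.1, -0.2, 0.9]
finger_gap: 1.006
gripper_force: 0.0
```

{"op": "step_arm", "data": {"targets": "0 0 0 0;0 0 0 0;0 0 0 0;0 0 0 0;0 0 0 0;0 0 0 0;0 0 0 0;0 0 0 0", "gripper": 1, "squeeze": 40}}

```text
t: 26.5
tcp_pos: [0.5854, 0.0624, 0.0239]
tool_rot: [0.614, 0.79, 0.0, 0.0]
force: [0.6, 1.3, 4.7]
finger_gap: 0.347
gripper_force: 39.5
```

{"op": "step_arm", "data": {"targets": "0 0 -10 0;0 0 -40 0;0 0 -80 0;0 0 -110 0;0 0 -115 0;0 0 -115 0;0 0 -115 0"}}

```text
t: 27.2
tcp_pos: [0.5839, 0.0624, 0.1371]
tool_rot: [0.614, 0.79, -0.001, -0.001]
force: [0.1, 0.2, -1.9]
finger_gap: 0.354
gripper_force: 39.7
```

```bash
python3 - <<'E'
from h import *
s=manip.sense(); print(s['tcp_pos'],s['finger_gap'],s['force'])
im=snap('wrist','w8')
print(mv([.6025,-.0767,.135],-7))
E
```

```text
[0.58390563 0.06241399 0.13706898] 0.35352801524155514 [ 0.14972622  0.18500588 -1.90724212]
(array([-139.5,  -16.2,    1.5]), np.float64(21.3))
```

View pics/w8.png

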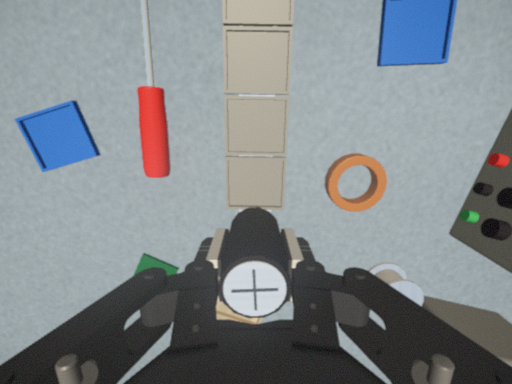

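The capacitor is held centred and upright, with its top at (255,288). I'll carry it to the leftmost pocket.

{"op": "step_arm", "data": {"targets": "-15 -2 0 2;-40 -5 0 6;-70 -9 0 11;-100 -12 0 16;-125 -15 0 20;-136 -16 0 21;-140 -16 0 21;-140 -16 0 21;-140 -16 0 21"}}

```text
t: 28.15
tcp_pos: [0.6037, -0.0762, 0.1379]
tool_rot: [0.747, 0.665, -0.0, -0.001]
force: [1.3, 0.2, -0.4]
finger_gap: 0.352
gripper_force: 39.6
```

{"op": "step_arm", "data": {"targets": "0 0 10 0;0 0 45 0;0 0 80 0;0 0 100 0;0 0 108 0;0 0 110 0;0 0 110 0"}}

```text
t: 28.85
tcp_pos: [0.6047, -0.077, 0.0286]
tool_rot: [0.747, 0.665, 0.0, 0.0]
force: [-0.5, -0.5, -0.3]
finger_gap: 0.348
gripper_force: 39.6
```

```bash
python3 - <<'E'
from h import *
s=manip.sense(); print(s['tcp_pos'],s['finger_gap'],s['force'])
print(mv([.6025,-.0767,.0245],-7))
E
```

```text
[ 0.60468746 -0.07697787  0.02861504] 0.3482718761987568 [-0.52893284 -0.5436519  -0.29445197]
(array([ 0. , -2.2,  4.1]), np.float64(0.4))
```

{"op": "step_arm", "data": {"targets": "0 -2 2 0;0 -2 4 0;0 -2 4 0;0 -2 4 0"}}

```text
t: 29.25
tcp_pos: [0.6024, -0.0771, 0.0247]
tool_rot: [0.747, 0.665, 0.0, 0.0]
force: [-0.6, -0.4, -0.2]
finger_gap: 0.351
gripper_force: 39.6
```

{"op": "step_arm", "data": {"targets": "0 0 0 0;0 0 0 0;0 0 0 0;0 0 0 0;0 0 0 0;0 0 0 0;0 0 -10 0;0 0 -40 0;0 0 -80 0;0 0 -125 0;40 0 -130 0;60 0 -130 0", "gripper": 0}}

```text
t: 30.45
tcp_pos: [0.6109, -0.0163, 0.158]
tool_rot: [0.747, 0.664, 0.002, 0.002]
force: [0.2, 0.8, -0.1]
finger_gap: 0.999
gripper_force: 0.0
```

{"op": "step_arm", "data": {"targets": "0 0 -30 0;0 0 -50 0;0 0 -50 0;0 0 -50 0"}}

```text
t: 30.85
tcp_pos: [0.6091, -0.0174, 0.2049]
tool_rot: [0.747, 0.665, 0.0, 0.0]
force: [-0.7, -0.1, -0.2]
finger_gap: 0.999
gripper_force: 0.0
```

```bash
python3 - <<'E'
from h import *
a=np.radians(-7); c=np.array([.592,-.163]); r=np.array([[np.cos(a),-np.sin(a)],[np.sin(a),np.cos(a)]])
C=cam('wrist')
w=snap('wrist')
t=snap('top')
for n in ['wrist','top']:
  for q,z in {'capacitor_mid':.038,'relay_mid':.035,'transformer_mid':.033,'heatsink_mid':.031}.items():
    for d in manip.mark_of(n,q)[:1]: print(n,q,round(d['p'],2),np.round(1000*r.T@(ray(n,d['position'],z,C if n=='wrist' else None)[0,:2]-c)))
a=cv2.resize(w,(512,384)); b=cv2.resize(t[120:216,260:420],None,fx=3.2,fy=3.2)
cv2.imwrite('pics/w9.png',np.hstack([w[:290,150:360],cv2.resize(t[130:220,270:430],(516,290))])[:,:,::-1])
E
```

```text
wrist capacitor_mid 0.67 [-2. 85.]
wrist relay_mid 0.68 [-31. 230.]
wrist transformer_mid 0.35 [-1. 17.]
wrist heatsink_mid 0.72 [-3. 28.]
top capacitor_mid 0.51 [ 5. 85.]
top relay_mid 0.84 [  2. -32.]
top transformer_mid 0.66 [  1. -88.]
```

View pics/w9.png

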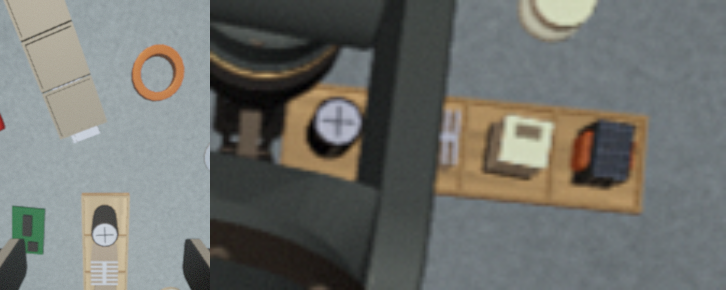

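The wrist and top views show all four parts upright and central in their pockets: capacitor, heat sink, relay, transformer from left to right. That is the mirrored order, so I'll hand in.

```bash
python3 -c "
from h import *
print(manip.sign_off())"
```

```text
the job is handed in; nothing more can be done
None
```

All four parts are standing in the rack in mirrored order (capacitor, heat sink, relay, transformer from left to right), and the job was handed in at about 31 s with no result reported back.

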